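# Tip the sorting bin out and stand it back

## Task

A yellow cannula cap has been left in the steel tilting bin. Push the bin by its rim until it tips over and drops the cap into the blue catch tray, then push the bin back until it stands fully upright again. Do not touch the cap, and leave the clamp, the rasp and the instrument case as they lie.

Things in the scene. Friction and masses are not known exactly. Their poses are not given: they have to be found in the camera images.
- bin_stand: Fixed dark steel stand of the tilting bin: base plate 110 x 176 x 6 mm and two upright cheeks 50 mm wide, 149 mm high, at y = -84 and +84 mm. Origin on the counter straight below the bin's pivot axis; +x points the way the bin tips (towards the tray), the pivot axis runs along y at height 130 mm. Position and yaw vary; z up.
- bin (a joint): Tilt of the bin about the pivot axis, rad: 0 = upright on its rear stop, 1.6 = tipped fully over towards the stand's +x. Freely turning, lightly damped hinge that flops both ways: below about 0.55 rad the bin sinks back to 0 by itself, well beyond it (0.75) it goes on to 1.6 by itself in 1 to 2 s; a rim push of under 10 N moves it.
- bin_rim (a point): Middle of the rolled rim (a 10 mm thick bar, 140 mm long, along the stand's y) atop the bin's back wall. Upright it lies 80 mm behind the pivot axis (stand -x) and 115 mm above it, 245 mm above the counter; it swings with the bin on a 140 mm circle about the axis; at tilt 1.6 it is 117 mm ahead of the axis, 77 mm above it. Nothing stands behind the back wall or above the bin.
- bin_lip (a point): Middle of the bin's open pouring lip; upright it lies 60 mm ahead of the pivot axis and 75 mm above it. Bright steel bin, 140 mm wide, 4 mm sheet: back wall 100 mm high, floor 60 mm deep and 15 mm above the axis, then a ramp rising 60 mm over 80 mm to this lip; side walls.
- tray: Fixed blue open plastic tray, 190 (x) x 200 (y) x 50 mm high outside, walls and floor 5 mm, on the counter ahead of the bin. Origin at the centre of its underside; its axes nearly follow the stand's.
- cap: Loose yellow plastic cannula cap, 22 mm in diameter, 42 mm long with a thin nozzle, 14 g, lying on the bin floor at the start. Origin on its axis, 17 mm from its wide end; its axis is its y.
- clamp: Bystander: loose chrome bulldog clamp, about 97 x 30 x 12 mm. Origin under its middle, long axis x.
- rasp: Bystander: loose steel rasp with black grip, 205 x 20 x 18 mm. Origin under its middle, long axis x, grip to -x.
- case: Bystander: loose brushed steel instrument case, 186 x 106 x 47 mm, with a wire handle to 56 mm. Origin at the centre of its underside, long axis x.
There are look-alikes about, which are no part of the job. What is shaped like the bin_stand but turquoise is not meant.

How it is judged:
By the outcome, as a careful person would: the job done as asked, in the order asked, and still so for the second after the job is handed in, with the robot touching nothing.
It also fails if it takes over 51 s, if anything falls off the work surface, if the arm or the gripper's body presses on something with over 40 N, if the wrist force passes 120 N, or if a joint passes its speed limit or range.

## Robot

A 7-joint arm with a two-finger parallel gripper is mounted at the origin on the work surface. World frame = base frame: x ahead of the robot, y to its left, z up, the work surface at z = 0. Lengths are in mm, angles in rad, forces in N, time in s.
With the tool pointing down it reaches from about 400 to 875 mm from the base axis. Payload 4.4 kg.
Tool frame: the origin (TCP) lies at the very end of the fingers, on their centre line; the grasp point (between the pads) lies 19 mm behind it; z points along the fingers, y is the line along which they close (so a half turn about z gives the same grasp; the last joint's range is limited). The gripper opens to 85 mm and grips with 20 to 120 N. Pads are 22 mm wide; open, the fingers measure 114 mm over their backs; the gripper's body (76 mm by 85 mm) begins 54 mm behind the grasp point. The pads swing forward as they close: fully open they stand 13 mm farther back than shut.
Start: joints at [-1.179, 0.628, 0.038, 1.517, -0.027, 0.996, -0.02], TCP at [287.263, 583.093, 210.413] pointing down, gripper open.
Joint ranges: [-3.06, 3.06], [-0.37, 2.12], [-1.25, 1.32], [0.18, 2.47], [-1.1, 4.24], [0.23, 1.98], [-2.94, 2.94]. Speed limits (rad/s): [2.57, 2.57, 3.14, 3.14, 3.14, 3.14, 3.14].

## Interface

Orientations are given as [roll, pitch, yaw] about the fixed x, y, z axes, in that order (R = Rz(yaw) Ry(pitch) Rx(roll)).
In Python, from cell import status, get_image, ctrl, models gives the robot as it stands.
- The arm moves only by the shell command python3 -m handwheel 'ROWS' [OPENING]. ROWS is JSON, a list of rows, each an object with "delta_pos": the shift along the world's x, y, z in cm, a list of three; "yaw": the turn about the world's z in rad. A call has 1 to 10 rows; each row shifts and turns the commanded pose from where the row before left it; what a row does not reach is not made up. A row lasts 1/12 s, in which the tool goes at most 41.7 mm and 7.16 degrees, less where a joint would pass 70% of its speed; a pose out of reach is approached as far as the arm can. A call is refused whole if a number of a shift passes 4.17 or a number of a turn 0.125, either way. A call with a gripper value outside its range is refused whole. OPENING is the opening, from -1 (shut) to 1 (fully open), set as the call begins (- or left out, the last holds). The fingers move at their own pace and stop on an object; the grip force is fixed at half the most. Time passes only in rows, so rows that do not move let the fingers close. It gives the time, the measured TCP pose, the force, the opening and the grip force at its end, in the units of the state.
- status.read_state(): the state, without advancing time (a new reading comes with each control period).
- get_image(name): name is "side" or "top" or "wrist"; returns a dict with "color" (480x640x3 uint8, red, green, blue), "z_map" (480x640 float32, mm along the optical axis (not along the pixel's ray), 0 where there is no reading), "fx", "fy", "cx", "cy" (pixels), "position" and "rotation" of the camera in the world; the wrist camera has in their place "hand_eye" (4x4, takes a point from camera to tool coordinates, whose origin is the TCP and whose axes are the flange's). Camera axes: x right, y up, looking along -z (the intrinsics and any distortion apply to the point x, -y, -z); pixel columns grow to the right and rows downward; lengths in mm; the calibration is good to about 2 mm. A picture is of the moment at which its call begins: read the wrist's pose just before it.
- ctrl.finish_job(): hands the job in; it is judged then, once.
Trained networks look in a picture, given as the dict that the camera call returned (one of the last four; its "shot" number tells which), for a name from the list of things; names that differ only in an ending like _2 or _b are one class to them, and where a whole thing is asked for, a point or a joint stands for the part that bears it (a point fixed in the world has none). Each returns a list of dicts, best first, with "score" (0 to 1); they miss things now and then, are a little off and sometimes report something else, mostly with a low value. They report only what shows in the picture. A call takes as long as a camera call. They do not tell look-alikes from the thing itself.
- models.boxes_of(picture, name): "rect" ([left, top, right, bottom] in pixels, round what is visible of it).
The state is a dict: "clock": time; "qpos": joint angles; "qd": joint speeds; "tau": joint torques, N m; "eef_pos": TCP position; "tool_rot": TCP orientation; "force": force on the tool from outside, world axes, zero at the start; "torque": the same for the moment, N m; "width": finger opening in mm; "gripper_force": force on a finger pad.
Only numpy, scipy, OpenCV 4.12 (cv2) and the standard library are available. Lean on these libraries where they do the work, as an engineer would, in place of code of your own. Each camera call takes 0.05 s, during which the arm holds its last target. There are 200 camera calls.

## Working session

There is one attempt and no reset: what is moved stays moved. The work goes in short steps, Python scripts to look and compute and a shell command to move; the robot and the scene stay as the last step left them, time stands still between calls to the robot, and variables do not carry over. Pictures are saved under pics/ and viewed, at most 10 in all, crops included, and the job is handed in when it is done.

```bash
mkdir -p pics
cat > h.py <<'E'
import numpy as np,cv2
from cell import status,get_image,ctrl,models
def world(p,u,v):
    d=p["z_map"][v,u]
    c=np.stack([(u-p["cx"])/p["fx"]*d,-(v-p["cy"])/p["fy"]*d,-d],-1)
    R=np.array(p["rotation"])
    return c@R.T+np.array(p["position"])
def allw(p):
    v,u=np.mgrid[0:480,0:640]
    return world(p,u,v)
E
python3 - <<'E'
from h import *
print(status.read_state())
for n in("top","side"):
    p=get_image(n); print(n,p.keys(),p["rotation"],p["position"],p["fx"])
    cv2.imwrite(f"pics/{n}0.png",p["color"][:,:,::-1])
    for o in("bin_stand","bin","tray","cap","case","rasp","clamp"):
        for b in models.boxes_of(p,o)[:3]: print(o,[int(x) for x in b["rect"]],round(b["score"],2))
E
```

```text
{'clock': 0.0, 'qpos': array([-1.17882014,  0.62932523,  0.0384502 ,  1.51836045, -0.02701344,
        0.99626716, -0.0200143 ]), 'qd': array([-3.89829441e-04,  6.62982159e-04,  5.18075161e-04,  1.71341429e-03,
       -1.04188841e-03,  5.74873136e-05, -1.53698166e-03]), 'tau': array([-3.95568968e-04, -5.63413739e+01,  1.22616738e+00, -1.93442702e+01,
        1.10304466e-02,  1.07589603e-02,  1.28403877e-05]), 'eef_pos': array([286.95926203, 582.50692368, 209.50520953]), 'tool_rot': array([-3.13975067e+00,  1.64955869e-05,  2.68378836e+00]), 'force': array([-0.48111875,  0.3250947 , -1.49945566]), 'torque': array([-0.01581344, -0.03828148,  0.03483899]), 'gripper_force': 0.0, 'width': 85.218405278249}
top dict_keys(['color', 'z_map', 'fx', 'fy', 'cx', 'cy', 'position', 'rotation', 'shot']) [ 1.47631518e-01  1.42603520e-03 -1.58777253e+00] [ 377.82812217   48.68895155 1066.52147524] 435.3518475562709
bin_stand [441, 120, 566, 226] 0.79
bin_stand [330, 197, 426, 285] 0.55
bin_stand [370, 248, 394, 263] 0.4
bin [338, 194, 423, 277] 0.74
bin [464, 118, 569, 210] 0.65
tray [314, 147, 403, 232] 0.56
cap [367, 248, 395, 264] 0.73
cap [474, 255, 504, 344] 0.64
case [141, 194, 193, 274] 0.97
rasp [472, 258, 505, 340] 0.8
clamp [210, 285, 230, 324] 0.82
side dict_keys(['color', 'z_map', 'fx', 'fy', 'cx', 'cy', 'position', 'rotation', 'shot']) [ 0.69961416 -0.00782905 -0.08310935] [ 470.35407354 -664.84032101  988.06230032] 532.7633559884551
bin_stand [357, 344, 495, 478] 0.78
bin_stand [276, 219, 369, 369] 0.74
bin [368, 346, 501, 476] 0.89
bin [274, 219, 369, 324] 0.74
tray [342, 253, 448, 362] 0.8
case [287, 140, 358, 179] 0.62
rasp [203, 443, 320, 480] 0.67
clamp [243, 191, 278, 210] 0.71
```

View pics/top0.png

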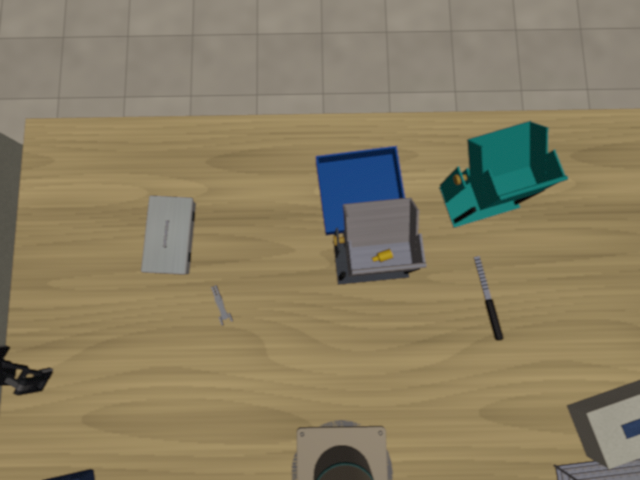

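View pics/side0.png

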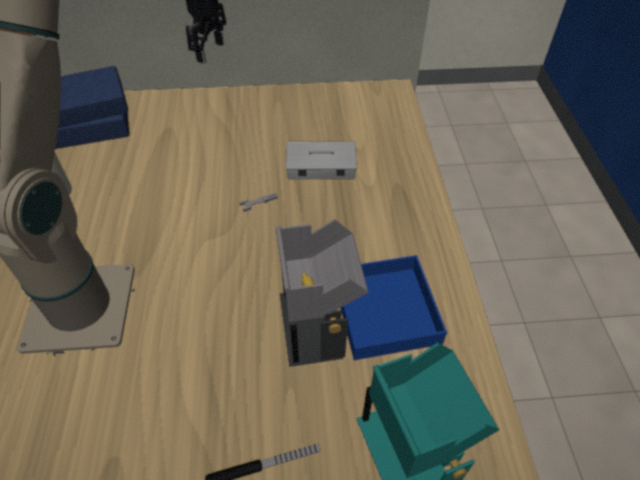

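Candidates: the steel bin (top 380,240; side 320,290, with the yellow cap in it at top 383,256 and the tray ahead of it), against the turquoise look-alike (top 505,170; side 430,410). I choose the steel one. The rasp lies at top (488,300), the clamp at (222,305) and the case at (168,235), all clear of the path. Next I measure the rim and take a close crop.

```bash
cat >> h.py <<'E'
from scipy.spatial.transform import Rotation
def allw(p):
    v,u=np.mgrid[0:480,0:640]
    d=p["z_map"]
    c=np.stack([(u-p["cx"])/p["fx"]*d,-(v-p["cy"])/p["fy"]*d,-d],-1)
    return c@Rotation.from_euler("xyz",p["rotation"]).as_matrix().T+np.array(p["position"])
E
python3 - <<'E'
from h import *
p=get_image("top"); w=allw(p)
print("rot",p["rotation"], "counter",np.median(w[350:400,250:290,2]))
def box(n,m):
    P=w[m]; r=cv2.minAreaRect(P[:,:2].astype(np.float32)); print(n,len(P),r,"z",np.percentile(P[:,2],[5,50,95]).round())
v,u=np.mgrid[0:480,0:640]
reg=(u>305)&(u<435)&(v>140)&(v<295)
box("rim",reg&(w[...,2]>234)&(w[...,2]<256)&(v>235))
c=p["color"].astype(int)
box("tray",reg&(c[...,2]>c[...,0]+60)&(w[...,2]>35)&(w[...,2]<60))
y=reg&(c[...,0]>c[...,2]+80)&(c[...,1]>c[...,2]+50)&(v>245)&(v<268)&(u>368); box("cap",y)
box("lip",reg&(w[...,2]>195)&(w[...,2]<212)&(v<212))
box("base",reg&(w[...,2]>1)&(w[...,2]<12)&(v>230)&(c.sum(2)<240))
for U in range(345,425,10): print(U,[tuple(w[V,U].round().astype(int)) for V in (262,266,269,272,275)])
cv2.imwrite("pics/crop.png",cv2.resize(p["color"][180:300,310:450,::-1],None,fx=5,fy=5,interpolation=cv2.INTER_CUBIC))
E
```

```text
rot [ 1.47631518e-01  1.42603520e-03 -1.58777253e+00] counter 0.5594200323259884
rim 575 ((474.4744567871094, -83.542236328125), (65.91803741455078, 140.88455200195312), 4.605714321136475) z [240. 248. 252.]
tray 351 ((656.0654296875, -60.68598937988281), (188.24874877929688, 195.79212951660156), 6.439197063446045) z [42. 50. 53.]
cap 133 ((479.69970703125, -86.71891784667969), (17.476234436035156, 39.313194274902344), 16.826303482055664) z [162. 168. 171.]
lip 656 ((579.0567016601562, -73.58415985107422), (138.9158477783203, 28.716720581054688), 89.03959655761719) z [196. 203. 208.]
base 680 ((499.3236083984375, -77.76080322265625), (123.82378387451172, 181.44215393066406), 4.571103572845459) z [ 3.  7. 10.]
345 [(np.int64(484), np.int64(-20), np.int64(4)), (np.int64(473), np.int64(-20), np.int64(10)), (np.int64(467), np.int64(-20), np.int64(3)), (np.int64(459), np.int64(-20), np.int64(5)), (np.int64(442), np.int64(-11), np.int64(140))]
355 [(np.int64(469), np.int64(-32), np.int64(146)), (np.int64(461), np.int64(-32), np.int64(147)), (np.int64(446), np.int64(-23), np.int64(250)), (n
[... 829 characters left out ...]
p.int64(-117), np.int64(148)), (np.int64(450), np.int64(-98), np.int64(252)), (np.int64(445), np.int64(-98), np.int64(250)), (np.int64(457), np.int64(-142), np.int64(4)), (np.int64(450), np.int64(-141), np.int64(6))]
405 [(np.int64(468), np.int64(-138), np.int64(146)), (np.int64(450), np.int64(-117), np.int64(250)), (np.int64(444), np.int64(-117), np.int64(250)), (np.int64(454), np.int64(-160), np.int64(36)), (np.int64(449), np.int64(-165), np.int64(7))]
415 [(np.int64(463), np.int64(-150), np.int64(188)), (np.int64(449), np.int64(-135), np.int64(252)), (np.int64(450), np.int64(-153), np.int64(172)), (np.int64(457), np.int64(-191), np.int64(0)), (np.int64(450), np.int64(-192), np.int64(-3))]
```

View pics/crop.png

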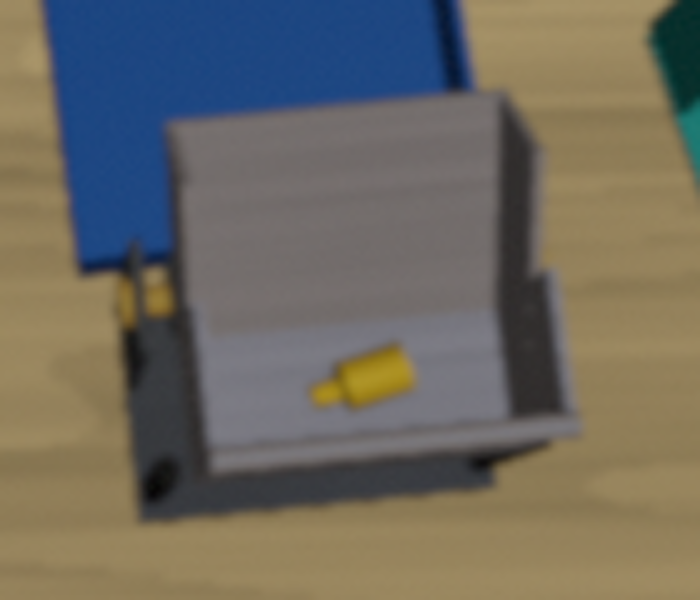

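The crop shows the steel bin with the yellow cap on its floor at crop (375,378) and the rim along crop (210,465)–(580,425). That puts the rim centre at about (446,-82,245) with yaw about 0.08. The pivot is about (526,-76), and the tray at (656,-61) agrees with it. I'm now moving behind the rim with the fingers shut.

```bash
python3 -m handwheel '[{"delta_pos":[1.4,-4.1,0.3],"yaw":0.054},{"delta_pos":[1.4,-4.1,0.3],"yaw":0.054},{"delta_pos":[1.4,-4.1,0.3],"yaw":0.054},{"delta_pos":[1.4,-4.1,0.3],"yaw":0.054},{"delta_pos":[1.4,-4.1,0.3],"yaw":0.054},{"delta_pos":[1.4,-4.1,0.3],"yaw":0.054},{"delta_pos":[1.4,-4.1,0.3],"yaw":0.054},{"delta_pos":[1.4,-4.1,0.3],"yaw":0.054},{"delta_pos":[1.4,-4.1,0.3],"yaw":0.054},{"delta_pos":[1.4,-4.1,0.3],"yaw":0.054}]' -1
```

```text
clock: 1.68
eef_pos: [422.0, 187.8, 239.7]
tool_rot: [3.141, 0.001, -3.057]
force: [0.7, -0.3, 0.4]
width: 0.2
gripper_force: 0.0
```

```bash
python3 -m handwheel '[{"delta_pos":[-1,-3.7,0],"yaw":0},{"delta_pos":[-1,-3.7,0],"yaw":0},{"delta_pos":[-1,-3.7,0],"yaw":0},{"delta_pos":[0,-3.7,0],"yaw":0},{"delta_pos":[0,-3.7,0],"yaw":0},{"delta_pos":[0,-3.7,0],"yaw":0},{"delta_pos":[0,-3.7,0],"yaw":0},{"delta_pos":[0,0,0],"yaw":0},{"delta_pos":[0,0,0],"yaw":0},{"delta_pos":[0,0,0],"yaw":0}]'
```

```text
clock: 2.52
eef_pos: [391.7, -68.8, 239.3]
tool_rot: [3.141, 0.0, -3.06]
force: [0.4, 0.5, -0.4]
width: -0.2
gripper_force: 0.0
```

```bash
python3 -m handwheel '[{"delta_pos":[1,-0.6,0],"yaw":0},{"delta_pos":[1,-0.6,0],"yaw":0},{"delta_pos":[1,-0.3,0],"yaw":0},{"delta_pos":[1,0.1,0.3],"yaw":0},{"delta_pos":[1,0.1,0.5],"yaw":0},{"delta_pos":[1,0.1,0.5],"yaw":0},{"delta_pos":[1,0.1,0.4],"yaw":0}]'
```

```text
clock: 3.1
eef_pos: [463.5, -79.9, 256.3]
tool_rot: [-3.142, 0.001, -3.058]
force: [0.3, -0.1, 0.8]
width: -0.2
gripper_force: 0.0
```

Run:
```python
from h import *
p=get_image("side"); cv2.imwrite("pics/s1.png",p["color"][:,:,::-1]); print(status.read_state()["eef_pos"])
```

```text
[466.24067102 -79.57232909 257.07408869]
```

View pics/s1.png

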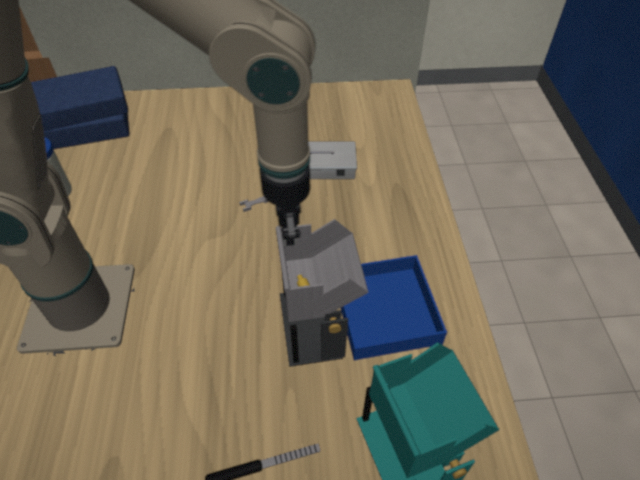

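The bin is still upright, with the finger at (290,240) just inside the rim. The tip rose too early and slid over the bar, so I retreat and push again lower.

```bash
python3 -m handwheel '[{"delta_pos":[0,0,2],"yaw":0},{"delta_pos":[-1,0,0.5],"yaw":0},{"delta_pos":[-3,0,0],"yaw":0},{"delta_pos":[-3,-0.4,0],"yaw":0},{"delta_pos":[-0.5,0,-1],"yaw":0},{"delta_pos":[0,0,-2.5],"yaw":0},{"delta_pos":[0,0,-2.5],"yaw":0},{"delta_pos":[0,0,0],"yaw":0},{"delta_pos":[0,0,0],"yaw":0}]'
```

```text
clock: 3.9
eef_pos: [385.3, -84.1, 220.7]
tool_rot: [3.141, -0.003, -3.059]
force: [0.6, 0.4, 0.4]
width: -0.4
gripper_force: 0.0
```

```bash
python3 -m handwheel '[{"delta_pos":[1,0,0.2],"yaw":0},{"delta_pos":[1,0.1,0.2],"yaw":0},{"delta_pos":[1,0.1,0.2],"yaw":0},{"delta_pos":[1,0.1,0.2],"yaw":0},{"delta_pos":[1,0.1,0.2],"yaw":0},{"delta_pos":[0.7,0.1,0.4],"yaw":0},{"delta_pos":[0.7,0.1,0.4],"yaw":0},{"delta_pos":[0,0,0],"yaw":0},{"delta_pos":[0,0,0],"yaw":0}]'
```

```text
clock: 4.65
eef_pos: [450.9, -78.2, 239.4]
tool_rot: [-3.142, 0.0, -3.059]
force: [-0.5, -0.1, -0.1]
width: 0.2
gripper_force: 0.0
```

Run:
```python
from h import *
p=get_image("side"); cv2.imwrite("pics/s2.png",cv2.resize(p["color"][130:370,200:460,::-1],None,fx=2.4,fy=2.4)); print(status.read_state()["eef_pos"])
```

```text
[450.27590469 -78.29841429 239.20275109]
```

View pics/s2.png

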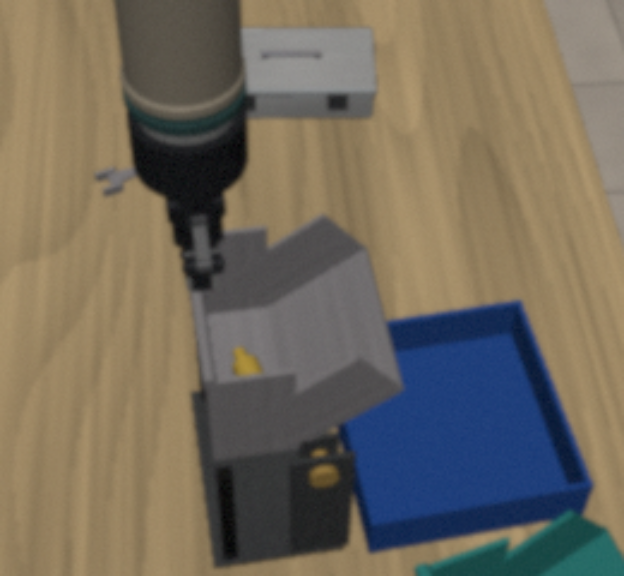

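Run:
```python
from h import *
p=get_image("side"); w=allw(p)
R=Rotation.from_euler("xyz",p["rotation"]).as_matrix()
def proj(X):
    c=R.T@(np.array(X)-p["position"]); return (p["cx"]+p["fx"]*c[0]/-c[2]-200)*2.4,(p["cy"]-p["fy"]*c[1]/-c[2]-130)*2.4
t=status.read_state()["eef_pos"]
for X in(t,[441,-12,245],[446,-82,245],[452,-152,245]): print(X,proj(X))
v,u=np.mgrid[0:480,0:640]
m=(u>275)&(u<375)&(v>222)&(v<330)&(w[...,2]>225)&(w[...,2]<275)&(w[...,0]>420)&(w[...,1]<-95)
print(m.sum(),np.percentile(w[m],[5,50,95],axis=0).round())
l=(u>320)&(v>215)&(v<305)&(w[...,2]>140)&(w[...,2]<260)&(w[...,0]>540)&(w[...,1]>-150)&(w[...,1]<0)
q=w[l];print("lip end",np.percentile(q,[1,50,99],axis=0).round(), q[q[:,0]>np.percentile(q[:,0],97)].mean(0).round())
```

```text
[449.9415506  -78.33596447 239.07367735] (np.float64(199.32281559089793), np.float64(298.80147983423683))
[441, -12, 245] (np.float64(184.5164700500033), np.float64(227.01155913395127))
[446, -82, 245] (np.float64(193.69646527320592), np.float64(298.0952625168675))
[452, -152, 245] (np.float64(205.21801853556235), np.float64(376.1603492485726))
684 [[ 449. -158.  227.]
 [ 486. -152.  241.]
 [ 565. -109.  250.]]
lip end [[ 541. -150.  171.]
 [ 565.  -67.  198.]
 [ 592.  -11.  247.]] [ 592. -125.  205.]
```

The finger is just behind the rim at crop (202,285), the rim has moved forward slightly, and the cap is still on the floor. I keep pushing.

```bash
python3 -m handwheel '[{"delta_pos":[1,0.1,0.3],"yaw":0},{"delta_pos":[1,0.1,0.3],"yaw":0},{"delta_pos":[1,0.1,0.3],"yaw":0},{"delta_pos":[1,0.1,0.2],"yaw":0},{"delta_pos":[1,0.1,0.1],"yaw":0},{"delta_pos":[1,0.1,0],"yaw":0},{"delta_pos":[1,0.1,0],"yaw":0}]'
```

```text
clock: 5.33
eef_pos: [520.7, -71.3, 251.1]
tool_rot: [3.142, -0.001, -3.06]
force: [-0.5, 0.1, 0.4]
width: 0.5
gripper_force: 0.0
```

Run:
```python
from h import *
p=get_image("side"); cv2.imwrite("pics/s3.png",cv2.resize(p["color"][130:370,200:460,::-1],None,fx=2.4,fy=2.4)); print(status.read_state()["eef_pos"])
```

```text
[523.1136448  -70.86548555 251.06778692]
```

View pics/s3.png

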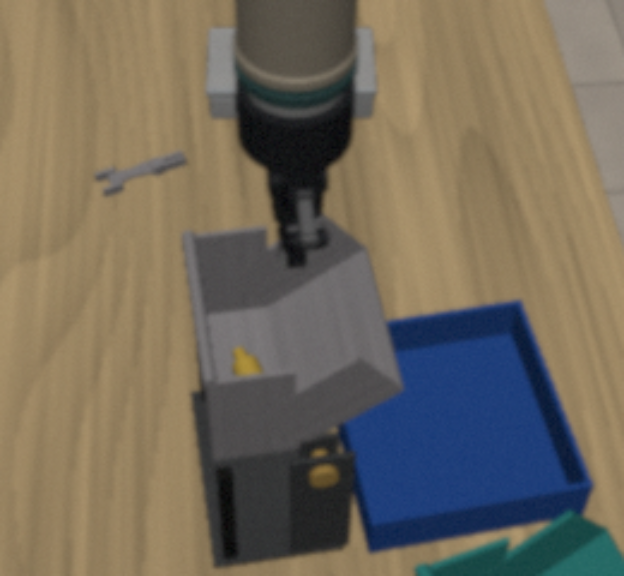

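The bin is still upright and the finger, at crop (297,265), has passed over the rim again. The visible tip also sits above the projected TCP, so I measure the real tip height.

Run:
```python
from h import *
t=status.read_state()["eef_pos"];print(t)
for n in("side",):
    p=get_image(n); w=allw(p); d=np.linalg.norm(w[...,:2]-t[:2],axis=-1)
    m=(d<45)&(w[...,2]>225)&(w[...,2]<330)&(p["z_map"]>0)
    q=w[m]; q=q[q[:,2].argsort()]; print(len(q)); print(q[:40:3].round(0))
    for z in range(235,300,8):
        s=q[(q[:,2]>z)&(q[:,2]<z+8)]
        if len(s):print(z,len(s),s.min(0).round(),s.max(0).round())
```

```text
[523.1136448  -70.86548555 251.06778692]
139
[[524. -81. 273.]
 [533. -78. 274.]
 [514. -79. 275.]
 [516. -80. 276.]
 [517. -82. 277.]
 [516. -80. 278.]
 [531. -84. 279.]
 [516. -80. 281.]
 [533. -79. 281.]
 [526. -86. 282.]
 [520. -86. 283.]
 [526. -85. 283.]
 [517. -82. 283.]
 [524. -87. 284.]]
267 6 [516. -81. 273.] [535. -78. 275.]
275 28 [513. -87. 275.] [535. -71. 283.]
283 37 [513. -88. 283.] [535. -70. 290.]
291 28 [513. -89. 291.] [531. -71. 299.]
299 1 [513. -73. 299.] [513. -73. 299.]
```

The real finger tip is about 21 mm above the reported TCP (273 against 251), so both passes went over the rim. I go back and then down to reported z ≈ 206, which puts the tip at about 227.

```bash
python3 -m handwheel '[{"delta_pos":[-2,0,1],"yaw":0},{"delta_pos":[-4,-0.4,0],"yaw":0},{"delta_pos":[-4,-0.4,0],"yaw":0},{"delta_pos":[-4,-0.4,0],"yaw":0},{"delta_pos":[0,0,-1],"yaw":0},{"delta_pos":[0,0,-2.3],"yaw":0},{"delta_pos":[0,0,-2.3],"yaw":0},{"delta_pos":[0,0,0],"yaw":0},{"delta_pos":[0,0,0],"yaw":0}]'
```

```text
clock: 6.18
eef_pos: [379.3, -83.2, 204.9]
tool_rot: [3.141, -0.003, -3.06]
force: [0.4, -0.6, 0.1]
width: 0.0
gripper_force: 0.0
```

```bash
python3 -m handwheel '[{"delta_pos":[1,0.1,0],"yaw":0},{"delta_pos":[1,0.1,0],"yaw":0},{"delta_pos":[1,0.1,0],"yaw":0},{"delta_pos":[1,0.1,0.2],"yaw":0},{"delta_pos":[1,0.1,0.4],"yaw":0},{"delta_pos":[0.8,0.1,0.4],"yaw":0},{"delta_pos":[0,0,0],"yaw":0},{"delta_pos":[0,0,0],"yaw":0}]'
python3 - <<'E'
from h import *
p=get_image("side"); cv2.imwrite("pics/s4.png",cv2.resize(p["color"][130:370,200:460,::-1],None,fx=2.4,fy=2.4)); print(status.read_state()["force"])
E
```

```text
clock: 6.85
eef_pos: [439.1, -77.3, 215.3]
tool_rot: [-3.141, 0.0, -3.059]
force: [-1.4, -0.1, -0.9]
width: -0.2
gripper_force: 0.6
[-1.18231862 -0.41773339 -1.5078384 ]
```

View pics/s4.png

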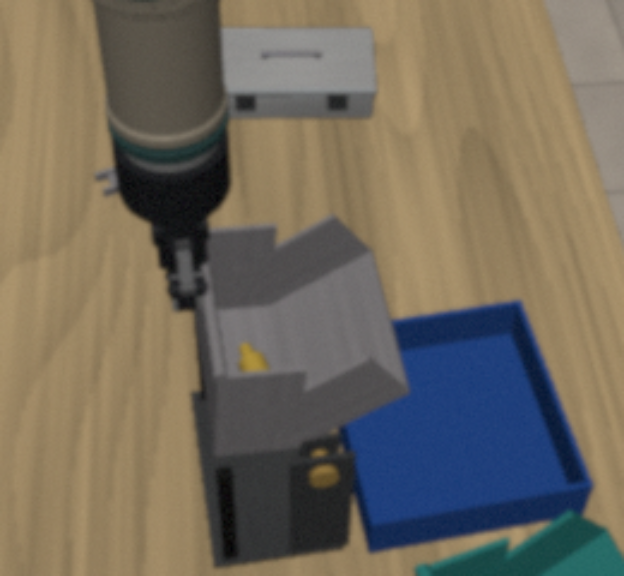

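The finger at crop (185,300) is now behind the rim, the bin has tilted slightly, and force shows. I push on through the tipping point.

```bash
python3 -m handwheel '[{"delta_pos":[1,0.1,0.4],"yaw":0},{"delta_pos":[1,0.1,0.4],"yaw":0},{"delta_pos":[1,0.1,0.3],"yaw":0},{"delta_pos":[1,0.1,0.3],"yaw":0},{"delta_pos":[1,0.1,0.2],"yaw":0},{"delta_pos":[1,0.1,0.1],"yaw":0},{"delta_pos":[1,0.1,0],"yaw":0},{"delta_pos":[1,0.1,0],"yaw":0},{"delta_pos":[1,0.1,0],"yaw":0},{"delta_pos":[0.8,0.1,0],"yaw":0}]'
```

```text
clock: 7.73
eef_pos: [537.8, -66.9, 231.9]
tool_rot: [3.141, 0.001, -3.059]
force: [-0.6, 0.1, -0.2]
width: -0.0
gripper_force: 0.0
```

```bash
python3 -m handwheel '[{"delta_pos":[0,0,0],"yaw":0},{"delta_pos":[0,0,0],"yaw":0},{"delta_pos":[0,0,0],"yaw":0},{"delta_pos":[0,0,0],"yaw":0},{"delta_pos":[0,0,1],"yaw":0},{"delta_pos":[0,0,2],"yaw":0},{"delta_pos":[0,0,2],"yaw":0},{"delta_pos":[0,0,0],"yaw":0},{"delta_pos":[0,0,0],"yaw":0},{"delta_pos":[0,0,0],"yaw":0}]';python3 -m handwheel '[{"delta_pos":[0,0,0],"yaw":0},{"delta_pos":[0,0,0],"yaw":0},{"delta_pos":[0,0,0],"yaw":0},{"delta_pos":[0,0,0],"yaw":0},{"delta_pos":[0,0,0],"yaw":0},{"delta_pos":[0,0,0],"yaw":0},{"delta_pos":[0,0,0],"yaw":0},{"delta_pos":[0,0,0],"yaw":0},{"delta_pos":[0,0,0],"yaw":0},{"delta_pos":[0,0,0],"yaw":0}]'
python3 - <<'E'
from h import *
p=get_image("side"); cv2.imwrite("pics/s5.png",cv2.resize(p["color"][130:370,200:460,::-1],None,fx=2.4,fy=2.4)); print(status.read_state()["force"])
w=allw(p);v,u=np.mgrid[0:480,0:640]
c=p["color"].astype(int);y=(c[...,0]>c[...,2]+80)&(c[...,1]>c[...,2]+50)&(u>340)&(u<450)&(v>250)&(v<365)
print("yellow",y.sum(),np.median(w[y],axis=0) if y.any() else "")
m=(w[...,2]>195)&(w[...,2]<225)&(w[...,0]>520)&(w[...,0]<720)&(w[...,1]>-160)&(w[...,1]<10)
print("top",m.sum(),np.percentile(w[m],[2,50,98],axis=0).round())
E
```

```text
clock: 8.57
eef_pos: [536.1, -67.2, 282.3]
tool_rot: [3.141, -0.0, -3.059]
force: [-0.3, 0.4, 0.1]
width: 0.1
gripper_force: 0.0
clock: 9.4
eef_pos: [536.6, -67.3, 282.2]
tool_rot: [3.142, -0.0, -3.059]
force: [0.3, -0.1, 0.4]
width: 0.3
gripper_force: 0.0
[ 0.42124348 -0.06590632 -0.08509226]
yellow 91 [731.09786884 -22.63215275  23.99354631]
top 3829 [[ 543. -149.  199.]
 [ 595.  -86.  209.]
 [ 649.  -10.  213.]]
```

View pics/s5.png

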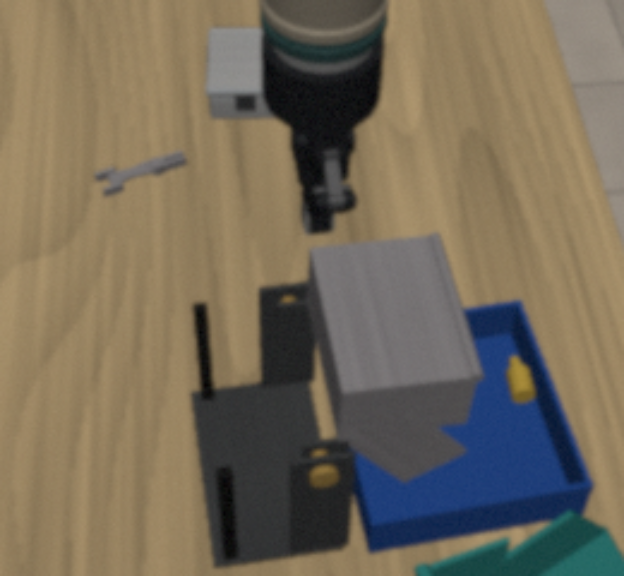

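The bin is tipped fully over and the yellow cap lies in the tray at crop (520,380), world (731,-23,24). Now I go in front of the rim, whose front edge is near x 649 at z 207.

```bash
python3 -m handwheel '[{"delta_pos":[3.5,0.1,0],"yaw":0},{"delta_pos":[3.5,0,0],"yaw":0},{"delta_pos":[3.5,0,0],"yaw":0},{"delta_pos":[3.5,0,0],"yaw":0},{"delta_pos":[0,0,-2.2],"yaw":0},{"delta_pos":[0,0,-3],"yaw":0},{"delta_pos":[0,0,-3],"yaw":0},{"delta_pos":[0,0,-3],"yaw":0},{"delta_pos":[0,0,0],"yaw":0},{"delta_pos":[0,0,0],"yaw":0}]'
```

```text
clock: 10.28
eef_pos: [675.5, -66.2, 168.9]
tool_rot: [3.141, -0.004, -3.059]
force: [-0.1, -0.1, 1.1]
width: 0.1
gripper_force: 0.0
```

```bash
python3 -m handwheel '[{"delta_pos":[-0.8,-0.1,0],"yaw":0},{"delta_pos":[-0.8,-0.1,0],"yaw":0},{"delta_pos":[-0.8,-0.1,1.1],"yaw":0},{"delta_pos":[-0.9,-0.1,1.0],"yaw":0},{"delta_pos":[-1,-0.1,0.9],"yaw":0},{"delta_pos":[-1.1,-0.1,0.8],"yaw":0},{"delta_pos":[-1.2,-0.1,0.7],"yaw":0},{"delta_pos":[-1.2,-0.1,0.6],"yaw":0}]'
python3 - <<'E'
from h import *
p=get_image("side"); cv2.imwrite("pics/s6.png",cv2.resize(p["color"][130:370,200:460,::-1],None,fx=2.4,fy=2.4)); print(status.read_state()["force"])
E
```

```text
clock: 10.95
eef_pos: [602.4, -73.7, 226.0]
tool_rot: [-3.141, 0.012, -3.059]
force: [5.9, 0.9, 5.3]
width: -0.0
gripper_force: 3.0
[-1.4913292   0.21150072  2.95185944]
```

View pics/s6.png

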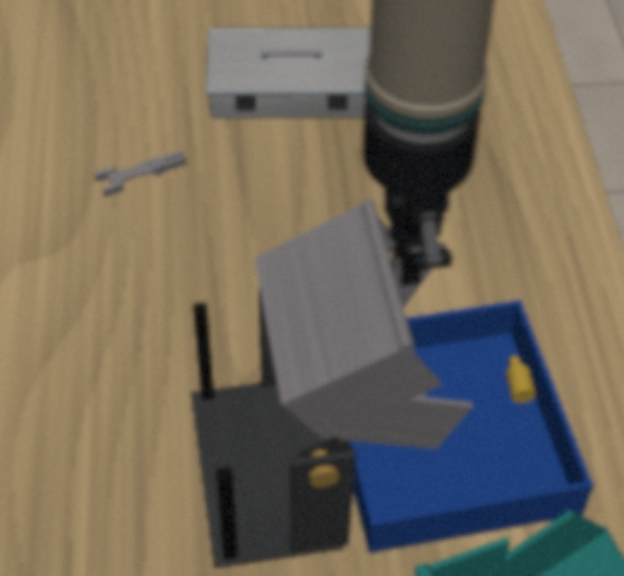

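The finger at crop (410,265) is in front of the rim and the bin is rising, about 1.05 rad. The cap stays in the tray at (520,380). I continue the arc.

```bash
python3 -m handwheel '[{"delta_pos":[-1.2,-0.1,0.5],"yaw":0},{"delta_pos":[-1.2,-0.1,0.4],"yaw":0},{"delta_pos":[-1.2,-0.1,0.2],"yaw":0},{"delta_pos":[-1.2,-0.1,0.1],"yaw":0},{"delta_pos":[-1.2,-0.1,0],"yaw":0},{"delta_pos":[-1.2,-0.1,0],"yaw":0},{"delta_pos":[-1.2,-0.1,-0.2],"yaw":0},{"delta_pos":[-1,-0.1,-0.2],"yaw":0},{"delta_pos":[-1,0,-0.2],"yaw":0},{"delta_pos":[-1,0,-0.2],"yaw":0}]'
```

```text
clock: 11.83
eef_pos: [483.1, -82.7, 226.5]
tool_rot: [-3.141, 0.001, -3.06]
force: [-0.5, -0.3, 0.3]
width: -0.4
gripper_force: 0.0
```

```bash
python3 -m handwheel '[{"delta_pos":[-0.8,0,0],"yaw":0},{"delta_pos":[-0.8,0,0],"yaw":0},{"delta_pos":[0,0,0],"yaw":0},{"delta_pos":[0,0,0],"yaw":0},{"delta_pos":[0,0,0],"yaw":0},{"delta_pos":[0,0,0],"yaw":0},{"delta_pos":[0,0,3],"yaw":0},{"delta_pos":[0,0,3],"yaw":0},{"delta_pos":[0,0,3],"yaw":0},{"delta_pos":[0,0,0],"yaw":0}]'; python3 -m handwheel '[{"delta_pos":[0,4,0],"yaw":0},{"delta_pos":[0,4,0],"yaw":0},{"delta_pos":[0,4,0],"yaw":0},{"delta_pos":[0,4,0],"yaw":0},{"delta_pos":[0,4,0],"yaw":0},{"delta_pos":[0,4,0],"yaw":0},{"delta_pos":[0,0,0],"yaw":0},{"delta_pos":[0,0,0],"yaw":0},{"delta_pos":[0,0,0],"yaw":0},{"delta_pos":[0,0,0],"yaw":0}]'
python3 - <<'E'
from h import *
p=get_image("side"); cv2.imwrite("pics/s7.png",cv2.resize(p["color"][130:370,200:460,::-1],None,fx=2.4,fy=2.4))
p=get_image("top"); w=allw(p);v,u=np.mgrid[0:480,0:640]
for U in (365,385,405): print([tuple(w[V,U].round().astype(int).tolist()) for V in (266,269,272)])
reg=(u>305)&(u<435)&(v<212)&(v>140)&(w[...,2]>195)&(w[...,2]<212)&(w[...,1]<-5)
print("lip",np.percentile(w[reg],[2,50,98],axis=0).round())
E
```

```text
clock: 12.67
eef_pos: [472.5, -82.8, 320.4]
tool_rot: [-3.14, 0.01, -3.059]
force: [1.6, 0.1, 0.1]
width: -0.1
gripper_force: 0.0
clock: 13.5
eef_pos: [468.8, 156.1, 314.9]
tool_rot: [-3.141, -0.001, -3.062]
force: [0.0, -1.6, 0.3]
width: 0.0
gripper_force: 0.0
[(460, -53, 146), (445, -42, 250), (440, -42, 248)]
[(451, -80, 249), (445, -79, 249), (445, -92, 168)]
[(450, -117, 250), (444, -117, 248), (454, -159, 37)]
lip [[ 568. -141.  195.]
 [ 579.  -81.  203.]
 [ 590.  -12.  209.]]
```

View pics/s7.png

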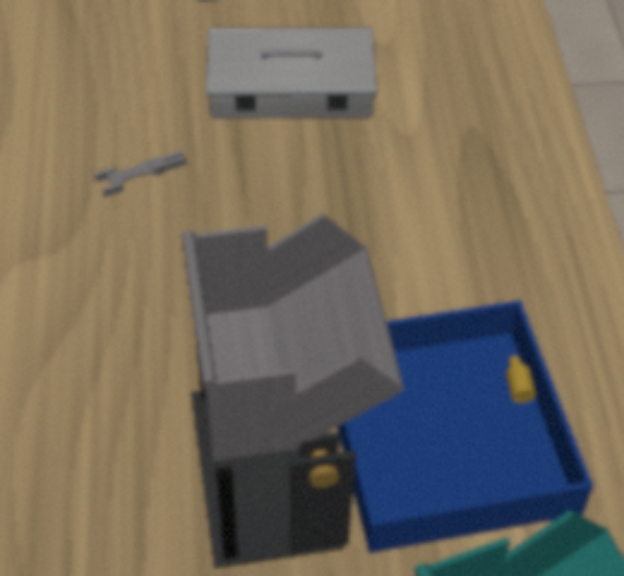

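The bin stands upright again, with its rim at crop (195,235)–(212,380) just as at the start and empty. The cap lies in the tray at (520,380), and the clamp and case have not moved.

```bash
python3 -c "
from cell import ctrl; print(ctrl.finish_job())"
```

```text
the job is handed in; nothing more can be done
None
```

The job is handed in: the bin was tipped by its rim and stands upright again, the cap is in the blue tray, and the clamp, case and rasp were not touched; two early pushes passed over the rim without moving the bin, because the finger tip sat about 21 mm higher than reported.

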